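Lock and tip the inkstone tray

TASK

Get the inkstone ready for the class: first turn its lock collar clockwise until its white pin stands at the red locked mark on the tray. Then take the wooden wedge by its blue grip and push it, flat on the table and thin end first, under the brass lip of the tray until the lip has just lifted, about half a centimetre off its rests (the red line on the wedge is then under the lip). Finish while still gripping the wedge there, with the hand off the tray and collar; leave the other things on the table alone.

Things in the scene. Friction and masses are not known exactly. Their poses are not given: they have to be found in the camera images.
- stand: Low dark wooden stand fixed to the table, about 240 x 190 mm, that carries the tilting tray. Origin on the table under the tray's middle. Its own +y points out through the open side with the brass lip, -y to the hinge. Between its two side rails (9 mm high, inner faces at x = +-78 mm) it is open to the bare table on the lip side.
- tray (a joint): Tilt of the wooden tray (200 x 170 mm, 0.75 to 1.2 kg with stone and collar, held down only by its weight) about its hinge on the stand's -y side, rad. 0 = lying on its rests, grows as the lip rises; the lip is 170 mm from the hinge line, so 0.029 is 5 mm of lift.
- lip (a point): Middle of the tray's brass lip, a round bar 10 mm thick and 190 mm long along the tray's x; the point is on the bar's axis, 14 mm above the table at rest, so its underside is then 9 mm above the table. +y points straight out of the stand, away from the tray; the wedge goes in along -y.
- collar (a joint): Angle of the aluminium lock collar (ring, outer radius 66 mm, round the black round inkstone, stone top 44 mm, collar top 44 to 47 mm above the table), rad. Grows as the collar turns clockwise seen from above; 0.9 = pin exactly at the red locked mark; it stops at 1.25. It turns stiffly (about 2 N at the pin) and stays where it is left.
- ring_axis (a point): Point on the upright axis of the collar, 72 mm above the table; +x points to the locked mark, y as the stand.
- pin_top (a point): Centre of the top of the white upright pin of the collar, 88 mm above the table. The pin is 14 mm thick, its free length 44 mm stands on a lug, 76 mm from the ring axis.
- locked_mark (a point): Red locked mark on the tray's upper face, 93 mm from the ring axis on the tray's +x side, 24 mm above the table.
- wedge: Loose dark wooden wedge, 0.08 to 0.17 kg, 130 mm long, 44 mm wide. Origin at the centre of its underside; +x points to the thin end. Top is 4 mm high at the tip (x = +65 mm) and rises 1 in 5 to 23 mm at x = -30 mm; behind that is the thick end, 24 mm high, with a blue grip block on it.
- wedge_grip (a point): Where to grip the wedge: the middle of the upper part of the blue grip block, which is 30 mm long (wedge x), 24 mm wide (wedge y) and 62 mm high above the table; 46 mm above the wedge's underside, at wedge x = -47 mm. Axes as the wedge.
- red_line (a point): Red line across the wedge's slope at wedge x = +13 mm, 14 mm high; when it is right under the lip's axis the lip is about 5.5 mm up.
- ink_bottle: Bystander: closed black ink bottle, 52 mm across, 90 mm high. Origin under its centre.
- seal_jar: Bystander: blue ceramic seal-paste jar, 68 mm across, 38 mm high. Origin under its centre.
- water_pot: Bystander: small white ceramic water pot, 64 mm across, 56 mm high. Origin under its centre.
- paperweight: Bystander: dark steel paperweight bar, 26 x 150 x 14 mm, long along its y. Origin under its centre.
There are look-alikes about, which are no part of the job. Leave any green, pink or purple look-alike of the wedge alone.

How it is judged:
By the outcome, as a careful person would: the job done as asked, in the order asked, and still so for the second after the job is handed in, while the arm keeps its last pose, push and grip.
It also fails if it takes over 53 s, if anything falls off the work surface, if the arm or the gripper's body presses on something with over 40 N, if the wrist force passes 120 N, or if a joint passes its speed limit or range.

ROBOT

A 6-joint arm with a two-finger parallel gripper is mounted at the origin on the work surface. World frame = base frame: x ahead of the robot, y to its left, z up, the work surface at z = 0. Lengths are in m, angles in rad, forces in N, time in s.
With the tool pointing down it reaches from about 0.25 to 0.775 m from the base axis. Payload 4 kg.
Tool frame: the origin (TCP) lies midway between the tips of the shut fingers; the grasp point (between the pads) lies robot.grip_point_offset behind it (robot.grip_point_offset is the distance from the TCP to the grasp point, in m); z points along the fingers, x is the direction in which the jaws open and shut, and the axes are right-handed (so a half turn about z gives the same grasp; the last joint's range is limited). The gripper opens to 94 mm and grips with 3 to 60 N. Pads are 16 mm wide; open, the fingers measure 119 mm over their backs; the gripper's body (75 mm by 177 mm) begins 78 mm behind the grasp point.
Start: joints at [-1.437, 0.087, 1.371, -0, 1.684, -0.103], TCP at [0.129, -0.535, 0.206] pointing down, gripper open.
Joint ranges: [-3.1, 3.1], [-0.76, 2.03], [0.27, 2.55], [-1.08, 4.22], [0.17, 2.65], [-2.57, 2.57]. Speed limits (rad/s): [2.79, 2.79, 3.14, 3.14, 3.14, 3.14].

INTERFACE

Orientations are given as [roll, pitch, yaw] about the fixed x, y, z axes, in that order (R = Rz(yaw) Ry(pitch) Rx(roll)).
In Python, from bench import robot, optics, finder gives the robot as it stands. The module is installed in compiled form; this text tells all that it offers.
- The arm moves only by the tool arm_command, never from a script. Its argument "plan" is a list of rows, each a list of 5 numbers: the opening, from 0 (shut) to 1 (fully open), then the shift along the world's x, y, z in m, then the turn about the world's z in degrees. A call has 1 to 10 rows; each row is the pose to reach, as a shift and turn from the pose commanded when the call began; what a row does not reach only later rows make up. A row lasts 1/8 s, in which the tool goes at most 62.5 mm and 10.7 degrees, less where a joint would pass 70% of its speed; a pose out of reach is approached as far as the arm can. A call with a gripper value outside its range is refused whole. The fingers move at their own pace and stop on an object; the grip force is fixed at half the most. Time passes only in rows, so rows that repeat a pose let the fingers close. It gives the time, the measured TCP pose, the force and the opening at its end, in the units of the state.
- robot.get_obs(): the state, without advancing time (a new reading comes with each control period).
- optics.snapshot(name): name is "side" or "top" or "wrist"; returns a dict with "image" (420x560x3 uint8, red, green, blue), "fx", "fy", "cx", "cy" (pixels), "position" and "rotation" of the camera in the world; the wrist camera has in their place "hand_eye" (4x4, takes a point from camera to tool coordinates, whose origin is the TCP and whose axes are the tool frame's). Camera axes: x right, y down, z forward; pixel columns grow to the right and rows downward; lengths in m; the calibration is good to about 2 mm. A picture is of the moment at which its call begins: read the wrist's pose just before it. There is no depth.
- robot.close_job(): hands the job in, once; it reports no verdict.
Trained networks look in the newest picture that a camera, given by its name, has taken for a name from the list of things; names that differ only in an ending like _2 or _b are one class to them, and where a whole thing is asked for, a point or a joint stands for the part that bears it (a point fixed in the world has none). Each returns a list of dicts, best first, with "p" (0 to 1); they miss things now and then, are a little off and sometimes report something else, mostly with a low value. They report only what shows in the picture. A call takes as long as a camera call. They do not tell look-alikes from the thing itself.
- finder.masks_of(label, camera): "pixels" (420x560 bool, what is visible of it) and "extent" ([left, top, right, bottom] in pixels, round what is visible of it).
The state is a dict: "time": time; "joint_positions": joint angles; "qvel": joint speeds; "joint_torque": joint torques, N m; "tool_pos": TCP position; "ee_rot": TCP orientation; "wrist_force": force on the tool from outside, world axes, zero at the start; "wrist_torque": the same for the moment, N m; "width": finger opening in m.
Only numpy, scipy, OpenCV 4.12 (cv2) and the standard library are available. Lean on these libraries where they do the work, as an engineer would, in place of code of your own. Each camera call takes 0.05 s, during which the arm holds its last target.

## Working session

There is one attempt and no reset: what is moved stays moved. The work goes in short steps, Python scripts to look and compute and a tool call to move; the robot and the scene stay as the last step left them, time stands still between calls to the robot, and variables do not carry over. Pictures are saved under pics/ and viewed, and the job is handed in when it is done.

Besides the shell and the picture viewer there is one more tool, called by a JSON object that holds its "op" and its "data", one argument or row to a line. arm_command: Moves the arm, as the interface text tells. Its arguments: {"type":"object","properties":{"plan":{"type":"array","items":{"type":"array","items":{"type":"number"}}}},"required":["plan"]}

```bash
mkdir -p pics; cat > h.py <<'E'
import numpy as np, cv2
from bench import robot, optics, finder
def snap(n,f):
    o=robot.get_obs(); s=optics.snapshot(n)
    cv2.imwrite('pics/'+f,cv2.cvtColor(s['image'],cv2.COLOR_RGB2BGR)); return o,s
def ray(s,u,v):
    d=np.array([(u-s['cx'])/s['fx'],(v-s['cy'])/s['fy'],1.]); return np.array(s['position']),np.array(s['rotation'])@d
def at(s,u,v,z):
    p,d=ray(s,u,v); return p+d*(z-p[2])/d[2]
def proj(s,P):
    c=np.array(s['rotation']).T@(np.array(P)-np.array(s['position'])); return s['cx']+s['fx']*c[0]/c[2], s['cy']+s['fy']*c[1]/c[2]
E
python3 - <<'E'
from h import *
for n in ['top','side']:
    o,s=snap(n,n+'0.png')
    print(n,s['position'],np.round(s['rotation'],3).tolist(),s['fx'],s['cx'],s['cy'])
print(o, robot.grip_point_offset)
E
```

```text
top [ 0.44305636 -0.04270193  1.18990577] [-3.016, -0.014, -1.562] 386.1275055451413 278.73147372915827 206.04619874094402
side [ 0.49743084 -1.04114908  0.67936024] [-2.111, -0.018, -0.088] 417.8544285678384 272.70961773935204 212.0368341132093
{'time': 0.05, 'joint_positions': array([-1.43714903e+00,  8.79284437e-02,  1.37223279e+00, -2.21884919e-05,
        1.68360182e+00, -1.03109214e-01]), 'qvel': array([-0.00123583,  0.00103439, -0.00124833,  0.00150971, -0.00063734,
       -0.00065768]), 'joint_torque': array([ 2.08412571e-04, -3.41540945e+01, -3.03594625e+01,  7.20009115e-02,
        3.05086852e-02, -8.89495163e-05]), 'tool_pos': array([ 0.12891269, -0.53411595,  0.20432959]), 'ee_rot': array([-3.14139120e+00,  2.16114105e-03, -1.33404207e+00]), 'wrist_force': array([-0.24660037, -0.00612417, -0.34551045]), 'wrist_torque': array([0.04271965, 0.00697433, 0.05260832]), 'width': 0.09370934392910474} 0.0188
```

```bash
cat >> h.py <<'E'
from scipy.spatial.transform import Rotation as Ro
_snap=snap
def snap(n,f):
    o,s=_snap(n,f)
    if n=='wrist':
        H=np.array(s['hand_eye']);R=Ro.from_euler('xyz',o['ee_rot']).as_matrix()
        s['rotation']=R@H[:3,:3]; s['position']=R@H[:3,3]+o['tool_pos']
    else: s['rotation']=Ro.from_euler('xyz',s['rotation']).as_matrix()
    import pickle; pickle.dump(s,open('pics/'+f+'.pkl','wb'))
    return o,s
def load(f):
    import pickle; return pickle.load(open('pics/'+f+'.pkl','rb'))
E
```

```text
(no output)
```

View pics/top0.png

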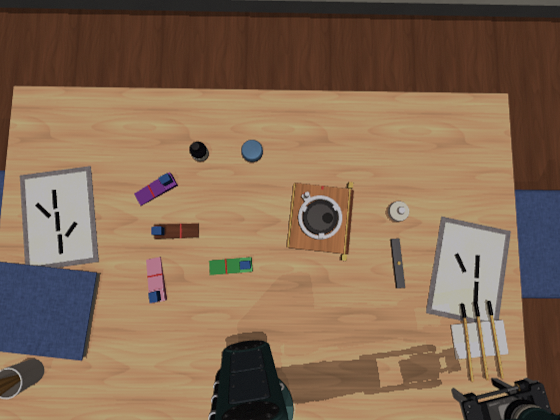

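View pics/side0.png

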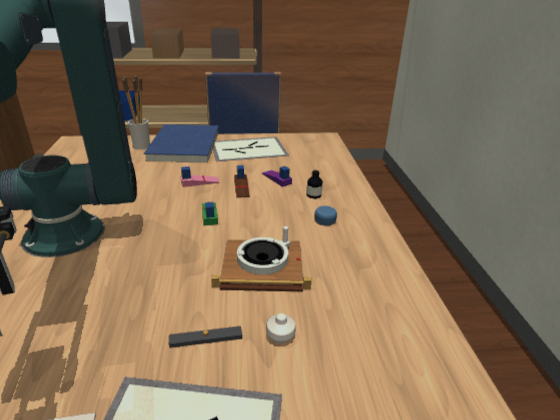

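```bash
python3 - <<'E'
import cv2,numpy as np
a=cv2.imread('pics/top0.png')[175:270,280:365]; b=cv2.imread('pics/side0.png')[215:300,205:320]
a=cv2.resize(a,None,fx=5,fy=5,interpolation=2)[:475,:360+65]; b=cv2.resize(b,None,fx=3.2,fy=3.2,interpolation=2)
c=np.zeros((480,800,3),np.uint8); c[:a.shape[0],:a.shape[1]]=a; c[:b.shape[0],430:430+b.shape[1]]=b
cv2.imwrite('pics/c1.png',c)
E
```

```text
(no output)
```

View pics/c1.png

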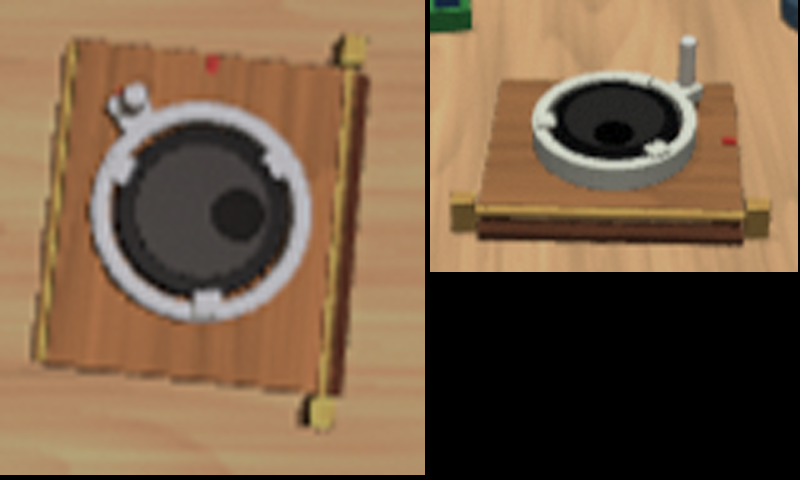

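```bash
python3 - <<'E'
from h import *
o,s=snap('top','top1.png')
for n,u,v,z in [('pin',306.6,194.4,.088),('red',322.4,187.6,.024),('ring',320.2,217.4,.045),('lipA',294.4,183,.014),('lipB',288,247,.014)]:
    print(n,at(s,u,v,z).round(4))
for n in ['wedge','wedge_grip','stand','seal_jar','ink_bottle','water_pot','paperweight']:
    for m in finder.masks_of(n,'top')[:5]:
        ys,xs=np.nonzero(m['pixels']); r=cv2.minAreaRect(np.c_[xs,ys].astype(np.float32))
        print(n,round(m['p'],2),np.round(r[0],1),np.round(r[1],1),round(r[2],1),at(s,*r[0],.02).round(3))
im=s['image'][190:310,130:260]
cv2.imwrite('pics/c2.png',cv2.resize(im[:,:,::-1],None,fx=5,fy=5,interpolation=2))
E
```

```text
pin [ 0.6172 -0.1374  0.088 ]
red [ 0.6489 -0.1914  0.024 ]
ring [ 0.555  -0.1816  0.045 ]
lipA [ 0.6642 -0.1059  0.014 ]
lipB [ 0.467  -0.0872  0.014 ]
wedge 0.89 [229.9 265.7] [15.7 42.9] 85.4 [0.41  0.086 0.02 ]
wedge 0.8 [154.8 279.9] [45.1 18.8] 83.7 [0.366 0.308 0.02 ]
wedge 0.57 [174.5 231.5] [15. 47.] 90.0 [0.51  0.256 0.02 ]
wedge_grip 0.95 [174.5 231. ] [16. 47.] 90.0 [0.512 0.256 0.02 ]
wedge_grip 0.94 [155.4 189.1] [16.1 42.7] 56.3 [0.639 0.32  0.02 ]
wedge_grip 0.93 [154.4 280.2] [43.9 18.1] 80.8 [0.365 0.309 0.02 ]
wedge_grip 0.65 [230.1 266.8] [14.7 40.5] 87.1 [0.406 0.086 0.02 ]
stand 0.56 [319.6 218.7] [62.1 76.6] 5.0 [ 0.554 -0.183  0.02 ]
seal_jar 0.79 [251.5 151. ] [22. 21.] 90.0 [0.763 0.028 0.02 ]
seal_jar 0.57 [398.  211.5] [19. 20.] 90.0 [ 0.578 -0.423  0.02 ]
seal_jar 0.43 [318.6 218.3] [58.9 65.6] 5.7 [ 0.555 -0.18   0.02 ]
seal_jar 0.36 [175.  230.7] [15.6 46.3] 87.8 [0.513 0.254 0.02 ]
ink_bottle 0.78 [198. 151.] [19.8 17. ] 45.0 [0.76  0.194 0.02 ]
ink_bottle 0.34 [174.6 231.1] [14.9 47.3] 88.0 [0.512 0.256 0.02 ]
water_pot 0.76 [398.  211.5] [19. 20.] 90.0 [ 0.578 -0.423  0.02 ]
paperweight 0.62 [397.1 263.4] [50.2  9.8] 82.9 [ 0.421 -0.416  0.02 ]
```

View pics/c2.png

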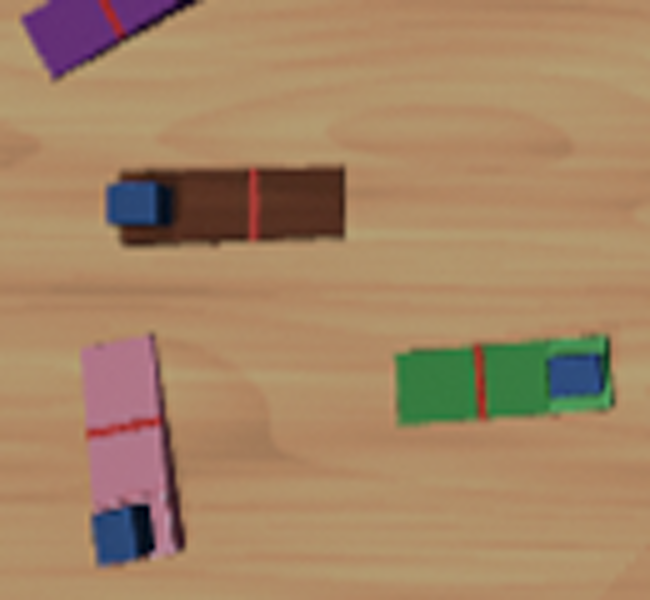

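{"op": "arm_command", "data": {
  "plan": [
    [1,0.05,0.04,0,2],
    [1,0.1,0.08,0,5],
    [1,0.15,0.12,0,8],
    [1,0.2,0.16,0,11],
    [1,0.25,0.2,0,14],
    [1,0.3,0.24,0,17],
    [1,0.34,0.28,0,19],
    [1,0.38,0.31,0,21],
    [1,0.41,0.34,0,21],
    [1,0.43,0.36,0,21]
  ]
}}

```text
time: 1.75
tool_pos: [0.5603, -0.1729, 0.2053]
ee_rot: [-3.142, 0.0, -0.966]
wrist_force: [0.4, -0.4, -0.7]
width: 0.0942
```

```bash
python3 - <<'E'
from h import *
o,s=snap('wrist','w1.png'); print(o['time'],o['tool_pos'],o['ee_rot'],o['wrist_force'],s['position'])
for n,P in [('pin',(.6172,-.1374,.088)),('red',(.6489,-.1914,.024)),('ring',(.555,-.1816,.045)),('lipA',(.6642,-.1059,.014)),('lipB',(.467,-.0872,.014))]: print(n,np.round(proj(s,P),1))
E
```

```text
1.75 [ 0.56031844 -0.17288068  0.20531659] [-3.14152350e+00  1.30201104e-04 -9.65505535e-01] [ 0.35645325 -0.44101164 -0.68609151] [ 0.62830065 -0.1261626   0.38303899]
pin [282.7 126.3]
red [343.4 127.6]
ring [283.1 200.8]
lipA [283.  64.]
lipB [169.  209.6]
```

View pics/w1.png

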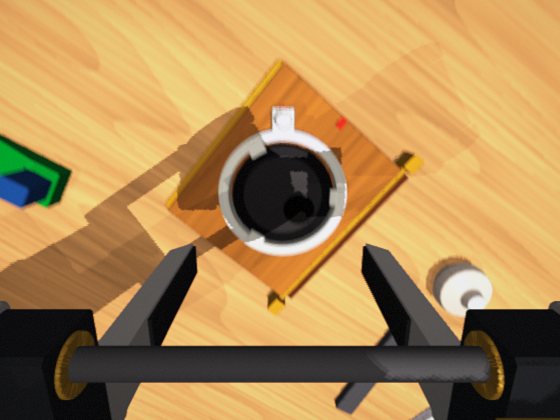

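```bash
python3 - <<'E'
import cv2
a=cv2.imread('pics/w1.png')[50:270,160:360]
cv2.imwrite('pics/c3.png',cv2.resize(a,None,fx=2.7,fy=2.7,interpolation=2))
a=cv2.imread('pics/w1.png')[90:150,250:360]
cv2.imwrite('pics/c4.png',cv2.resize(a,None,fx=7,fy=7,interpolation=2))
E
```

```text
(no output)
```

View pics/c3.png

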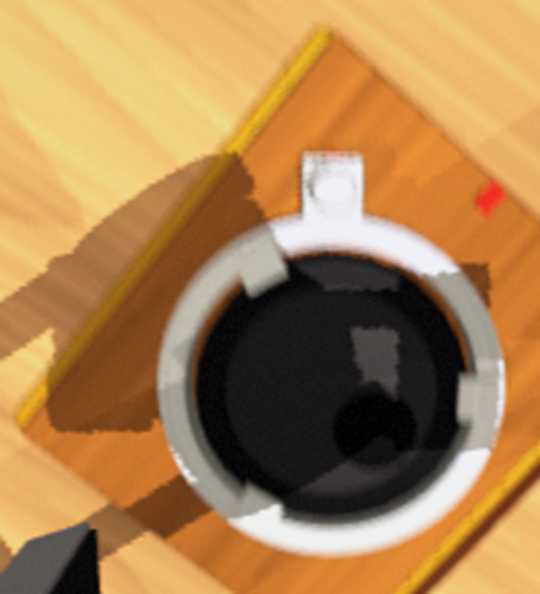

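View pics/c4.png

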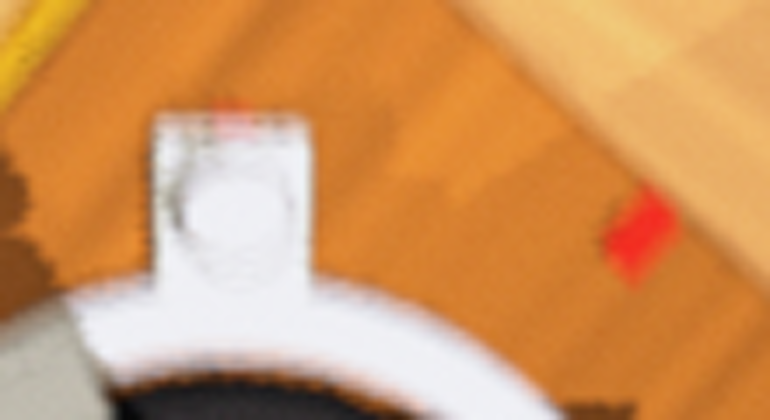

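```bash
python3 - <<'E'
from h import *
s=load('w1.png')
for n,u,v,z in [('pin',283.6,120,.088),('red',341.7,123.9,.024),('ring',282.6,192.2,.046),('lipA',280.4,61,.018),('lipB',167.4,207.4,.018)]:
    print(n,at(s,u,v,z).round(4))
E
```

```text
pin [ 0.6218 -0.1351  0.088 ]
red [ 0.6508 -0.1878  0.024 ]
ring [ 0.5624 -0.1759  0.046 ]
lipA [ 0.6646 -0.1024  0.018 ]
lipB [ 0.47   -0.0849  0.018 ]
```

{"op": "arm_command", "data": {
  "plan": [
    [1,0.03,0.018,0,0],
    [1,0.06,0.037,0,0],
    [1,0.06,0.037,-0.05,0],
    [1,0.06,0.037,-0.1,0],
    [1,0.06,0.037,-0.13,0],
    [1,0.06,0.037,-0.145,0],
    [1,0.06,0.037,-0.145,0]
  ]
}}

```text
time: 2.68
tool_pos: [0.6185, -0.1378, 0.0598]
ee_rot: [3.14, 0.001, -0.968]
wrist_force: [0.5, 0.4, 0.3]
width: 0.0937
```

```bash
python3 - <<'E'
from h import *
o,s=snap('wrist','w2.png'); print(o['time'],o['tool_pos'],o['ee_rot'],o['wrist_force'],s['position'])
E
```

```text
2.675 [ 0.61845965 -0.13784632  0.05980887] [ 3.14047569e+00  1.16937715e-03 -9.67808335e-01] [0.47827195 0.37022926 0.28924253] [ 0.68683074 -0.09131802  0.23743281]
```

View pics/w2.png

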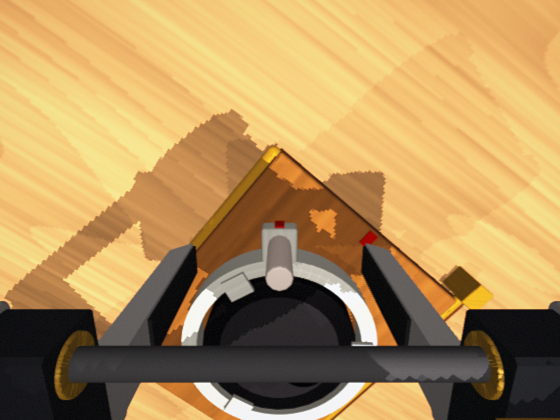

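```bash
python3 - <<'E'
from h import *
s=load('w2.png')
print(at(s,279.5,278,.088), at(s,279.5,225,.044), at(s,369,238,.024))
E
```

```text
[ 0.62138708 -0.13632334  0.088     ] [ 0.63100975 -0.12967933  0.044     ] [ 0.65147706 -0.18786443  0.024     ]
```

{"op": "arm_command", "data": {
  "plan": [
    [0.6,0.003,0.002,0,0],
    [0.2,0.003,0.002,0,0],
    [0,0.003,0.002,0,0],
    [0,0.003,0.002,0,0],
    [0,0.003,0.002,0,0]
  ]
}}

```text
time: 3.35
tool_pos: [0.622, -0.1357, 0.0605]
ee_rot: [3.142, -0.0, -0.967]
wrist_force: [-0.2, -0.6, -0.4]
width: 0.0474
```

{"op": "arm_command", "data": {
  "plan": [
    [0,0,0,0,0],
    [0,0,0,0,0],
    [0,0,0,0,0],
    [0,0,0,0,0]
  ]
}}

```text
time: 3.85
tool_pos: [0.622, -0.1356, 0.0605]
ee_rot: [3.142, 0.0, -0.967]
wrist_force: [-0.5, 0.1, 0.0]
width: 0.0132
```

{"op": "arm_command", "data": {
  "plan": [
    [0,0.003,-0.005,0,-4.6],
    [0,0.006,-0.011,0,-9.6],
    [0,0.009,-0.017,0,-14.6],
    [0,0.011,-0.023,0,-19.6],
    [0,0.012,-0.03,0,-24.6],
    [0,0.013,-0.036,0,-29.6],
    [0,0.0135,-0.043,0,-34.6],
    [0,0.0135,-0.047,0,-37.6],
    [0,0.0135,-0.047,0,-37.6]
  ]
}}

```text
time: 4.97
tool_pos: [0.6353, -0.1833, 0.0605]
ee_rot: [3.141, -0.001, -1.624]
wrist_force: [-2.1, -1.9, 0.1]
width: 0.0133
```

```bash
python3 - <<'E'
from h import *
o,s=snap('wrist','w3.png'); print(o['time'],o['tool_pos'],o['ee_rot'],o['wrist_force'],s['position'])
E
```

```text
4.975 [ 0.63534406 -0.18326503  0.06049149] [ 3.14126324e+00 -8.35324711e-04 -1.62357080e+00] [-2.14435964 -1.86048552  0.09912688] [ 0.71798889 -0.18786828  0.23818081]
```

View pics/w3.png

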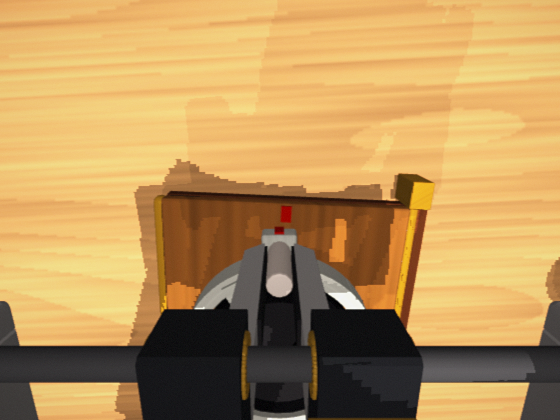

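```bash
python3 - <<'E'
import cv2
a=cv2.imread('pics/w3.png')[180:300,220:340]
cv2.imwrite('pics/c5.png',cv2.resize(a,None,fx=5,fy=5,interpolation=2))
E
```

```text
(no output)
```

View pics/c5.png

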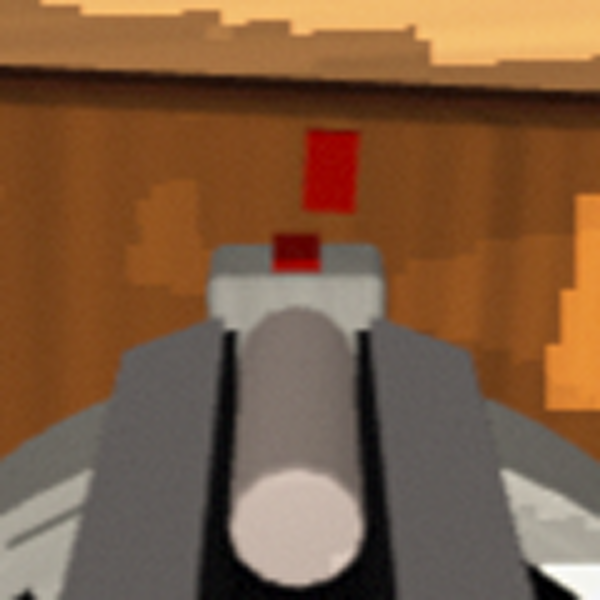

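```bash
python3 - <<'E'
from h import *
s=load('w3.png')
r=at(s,286.2,214.2,.024);p=at(s,279.4,285.5,.088);l=at(s,279.4,231,.036)
print(r,p,l)
e1=at(s,220,194,.024);e2=at(s,340,199,.024);e=e2-e1;print(np.degrees(np.arctan2(e[1],e[0])))
m=np.arctan2((r-p)[1],(r-p)[0]);print(np.degrees(m))
for R in[.076]:
  for a in (-5,-5.5,-6): c=r[:2]-.093*np.array([np.cos(np.radians(a)),np.sin(np.radians(a))]);print(a,c,np.degrees(np.arctan2(*(p[:2]-c)[::-1])))
for c in [(.560,-.1785),(.5595,-.179),(.5624,-.1759)]: print(np.degrees(np.arctan2(r[1]-c[1],r[0]-c[0])),np.degrees(np.arctan2(p[1]-c[1],p[0]-c[0])))
E
```

```text
[ 0.6503749  -0.18911832  0.024     ] [ 0.63425676 -0.18370219  0.088     ] [ 0.64336815 -0.18427347  0.036     ]
-95.51702696006791
-18.57371407175573
-5 [ 0.55772879 -0.18101283] -2.0126722316952446
-5.5 [ 0.55780305 -0.18020466] -2.619287804821509
-6 [ 0.55788436 -0.17939717] -3.226283677119503
-6.701065774869041 -4.007413008974059
-6.353334977293787 -3.5991574519298184
-8.544828828601483 -6.196887731314238
```

{"op": "arm_command", "data": {
  "plan": [
    [0,0,-0.0035,0,-2.6],
    [0,0,-0.0035,0,-2.6],
    [0,0,-0.0035,0,-2.6]
  ]
}}

```text
time: 5.4
tool_pos: [0.6352, -0.1863, 0.0605]
ee_rot: [3.141, -0.001, -1.668]
wrist_force: [-1.5, -0.5, 0.3]
width: 0.0134
```

```bash
python3 - <<'E'
from h import *
o,s=snap('wrist','w4.png'); print(o['time'],o['tool_pos'],o['ee_rot'],o['wrist_force'],s['position'])
a=s['image'][180:300,220:340,::-1]
cv2.imwrite('pics/c6.png',cv2.resize(a,None,fx=5,fy=5,interpolation=2))
E
```

```text
5.4 [ 0.6351587  -0.18626134  0.06046575] [ 3.14080936e+00 -5.13879471e-04 -1.66809773e+00] [-1.47712505 -0.4834176   0.34224219] [ 0.7176089  -0.19460998  0.23811746]
```

View pics/c6.png

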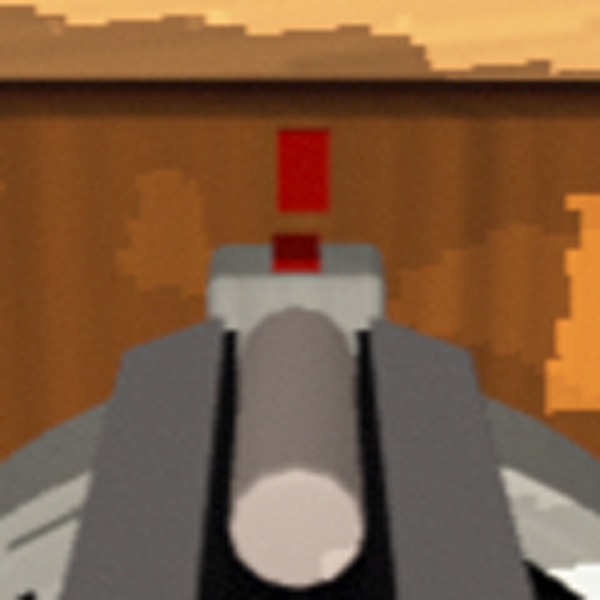

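{"op": "arm_command", "data": {
  "plan": [
    [0,0,-0.0007,0,-0.5],
    [0,0,-0.0007,0,-0.5],
    [0.4,0,-0.0007,0,-0.5],
    [0.4,0,-0.0007,0,-0.5],
    [0.4,0,-0.0007,0,-0.5],
    [0.4,0,-0.0007,0.05,-0.5],
    [0.4,0,-0.0007,0.11,-0.5],
    [0.4,0,-0.0007,0.15,-0.5],
    [0.4,0,-0.0007,0.15,-0.5]
  ]
}}

```text
time: 6.58
tool_pos: [0.6377, -0.1876, 0.2163]
ee_rot: [-3.131, -0.003, -1.678]
wrist_force: [0.3, -0.0, -0.2]
width: 0.0374
```

```bash
python3 - <<'E'
from h import *
o,s=snap('wrist','w5.png'); print(o['time'],o['tool_pos'],o['ee_rot'],o['wrist_force'],s['position'])
t=load('top1.png')
for n,u,v,z in [('grip',157.4,230.6,.062),('tiptop',130+345/5,190+168/5,.004),('tipbot',130+345/5,190+238/5,.004),('redl',130+254/5,190+206/5,.014)]: print(n,at(t,u,v,z))
E
```

```text
6.575 [ 0.63773438 -0.18759546  0.21630849] [-3.13123739e+00 -2.71600119e-03 -1.67774290e+00] [ 0.34800369 -0.02549037 -0.1996682 ] [ 0.71815695 -0.19613187  0.39487249]
grip [0.51008399 0.29484293 0.062     ]
tiptop [0.53620318 0.18609848 0.004     ]
tipbot [0.49334499 0.18462596 0.004     ]
redl [0.51178281 0.23843567 0.014     ]
```

View pics/w5.png

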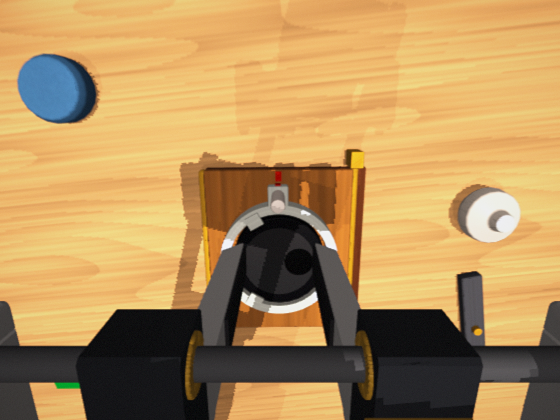

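{"op": "arm_command", "data": {
  "plan": [
    [0.6,-0.012,0.045,0,10],
    [0.7,-0.025,0.09,0,20],
    [0.8,-0.037,0.135,0,30],
    [1,-0.05,0.18,0,40],
    [1,-0.062,0.225,0,50],
    [1,-0.075,0.27,0,60],
    [1,-0.09,0.315,0,70],
    [1,-0.105,0.36,0,80],
    [1,-0.12,0.4,0,90],
    [1,-0.127,0.42,0,98]
  ]
}}

```text
time: 7.88
tool_pos: [0.5063, 0.2348, 0.2073]
ee_rot: [3.141, 0.005, 0.04]
wrist_force: [0.3, -0.9, 0.5]
width: 0.0941
```

{"op": "arm_command", "data": {
  "plan": [
    [1,0,0,0,0],
    [1,0,0,0,0]
  ]
}}

```text
time: 8.12
tool_pos: [0.5082, 0.2322, 0.2088]
ee_rot: [3.14, 0.002, 0.03]
wrist_force: [0.3, -0.5, 0.8]
width: 0.0941
```

```bash
python3 - <<'E'
from h import *
o,s=snap('wrist','w6.png'); print(o['time'],o['tool_pos'],o['ee_rot'],o['wrist_force'],s['position'])
E
```

```text
8.125 [0.50824746 0.23219267 0.20883402] [3.14011542e+00 2.38031520e-03 3.00921546e-02] [ 0.3125265  -0.48647406  0.84739166] [0.5060462  0.31487245 0.38642768]
```

View pics/w6.png

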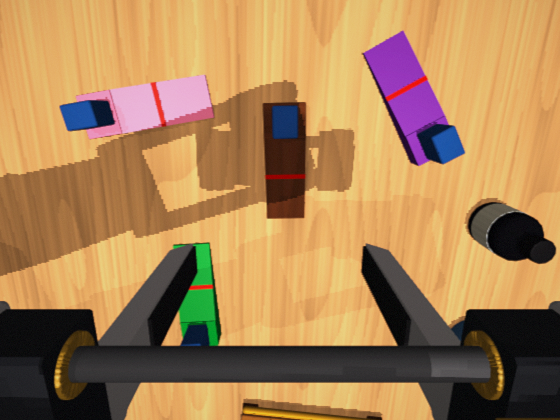

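```bash
python3 - <<'E'
from h import *
s=load('w6.png')
a=s['image'][90:230,240:330,::-1]
cv2.imwrite('pics/c7.png',cv2.resize(a,None,fx=4.2,fy=4.2,interpolation=2))
E
```

```text
(no output)
```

View pics/c7.png

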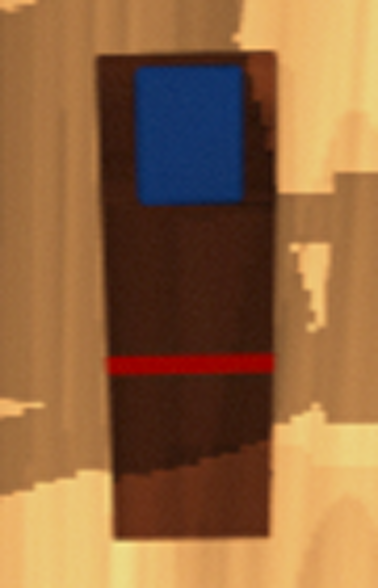

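```bash
python3 - <<'E'
from h import *
s=load('w6.png')
q=lambda x,y,z: at(s,240+x/4.2,90+y/4.2,z).round(4)
print('grip',q(190,135,.062),'tip',q(192,538,.004),'red',q(191,364,.014),'back',q(187,55,.024))
print(q(108,364,.014),q(275,364,.014))
g=q(190,135,.062);t=q(192,538,.004);r=q(191,364,.014);print(t-g,np.degrees(np.arctan2(*(t-g)[1::-1])))
E
```

```text
grip [0.5113 0.3014 0.062 ] tip [0.5166 0.19   0.004 ] red [0.5144 0.2412 0.014 ] back [0.5105 0.3185 0.024 ]
[0.4926 0.2406 0.014 ] [0.5364 0.2419 0.014 ]
[ 0.0053 -0.1114 -0.058 ] -87.2761326355337
```

{"op": "arm_command", "data": {
  "plan": [
    [0.6,0.003,0.05,0,0.3],
    [0.6,0.003,0.068,0,0.3],
    [0.6,0.003,0.068,-0.05,0.3],
    [0.6,0.003,0.068,-0.1,0.3],
    [0.6,0.003,0.068,-0.15,0.3],
    [0.6,0.003,0.068,-0.175,0.3],
    [0.6,0.003,0.068,-0.18,0.3],
    [0.6,0.003,0.068,-0.18,0.3]
  ]
}}

```text
time: 9.18
tool_pos: [0.5123, 0.3008, 0.0312]
ee_rot: [-3.142, -0.001, 0.037]
wrist_force: [0.5, 0.2, -0.5]
width: 0.0563
```

```bash
python3 - <<'E'
from h import *
o,s=snap('wrist','w7.png'); print(o['time'],o['tool_pos'],o['ee_rot'],o['wrist_force'],s['position'],o['width'])
E
```

```text
9.175 [0.51227668 0.30075789 0.03124845] [-3.14150414e+00 -1.05349794e-03  3.67858559e-02] [ 0.49387479  0.24281877 -0.45046973] [0.50891508 0.38311904 0.20897236] 0.056312836611254934
```

View pics/w7.png

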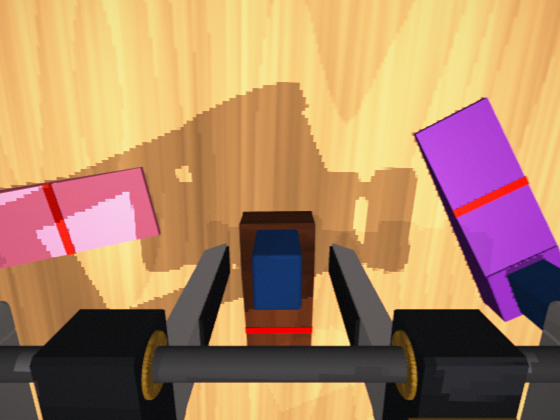

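```bash
python3 - <<'E'
from h import *
s=load('w7.png'); print(at(s,277,281.5,.062), at(s,279,330.5,.014),at(s,277.5,212,.024))
E
```

```text
[0.51096531 0.30356495 0.062     ] [0.51421028 0.2416066  0.014     ] [0.51026233 0.32653701 0.024     ]
```

{"op": "arm_command", "data": {
  "plan": [
    [0.4,-0.001,0,0,0],
    [0.1,-0.001,0,0,0],
    [0,-0.001,0,0,0],
    [0,-0.001,0,0,0],
    [0,-0.001,0,0,0]
  ]
}}

```text
time: 9.85
tool_pos: [0.5107, 0.3013, 0.0309]
ee_rot: [-3.141, -0.001, 0.038]
wrist_force: [0.4, 0.0, 1.1]
width: 0.0239
```

{"op": "arm_command", "data": {
  "plan": [
    [0,0,0,0.02,0],
    [0,0.01,-0.04,0.025,-2],
    [0,0.022,-0.09,0.025,-4],
    [0,0.035,-0.14,0.025,-6],
    [0,0.047,-0.19,0.025,-7.7],
    [0,0.057,-0.23,0.025,-7.7],
    [0,0.067,-0.265,0.025,-7.7],
    [0,0.067,-0.265,0.025,-7.7]
  ]
}}

```text
time: 10.85
tool_pos: [0.5777, 0.0337, 0.055]
ee_rot: [3.141, 0.001, -0.1]
wrist_force: [-1.8, 0.9, -1.5]
width: 0.0239
```

```bash
python3 - <<'E'
from h import *
for n in ['wrist','side','top']:
  o,s=snap(n,n+'8.png')
print(o['time'],o['tool_pos'],o['ee_rot'],o['wrist_force'],o['width'])
a=cv2.imread('pics/wrist8.png');b=cv2.imread('pics/side8.png')[140:320,170:350];c=cv2.imread('pics/top8.png')[160:270,230:360]
b=cv2.resize(b,None,fx=2,fy=2,interpolation=2)
c=cv2.resize(c,None,fx=3,fy=3,interpolation=2)
m=np.zeros((360,760,3),np.uint8);m[:,:360]=b;m[:330,365:755]=c;cv2.imwrite('pics/m8.png',m)
E
```

```text
10.95 [0.57711548 0.03624831 0.05500481] [-3.14095969e+00  1.13577868e-03 -9.73917677e-02] [-0.21550161  0.44157576 -1.46504135] 0.023496425553547185
```

View pics/wrist8.png

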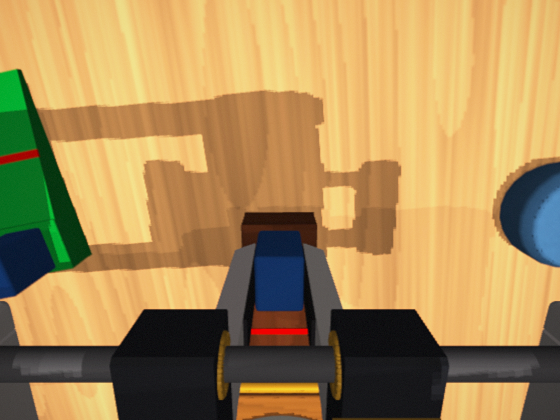

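View pics/m8.png

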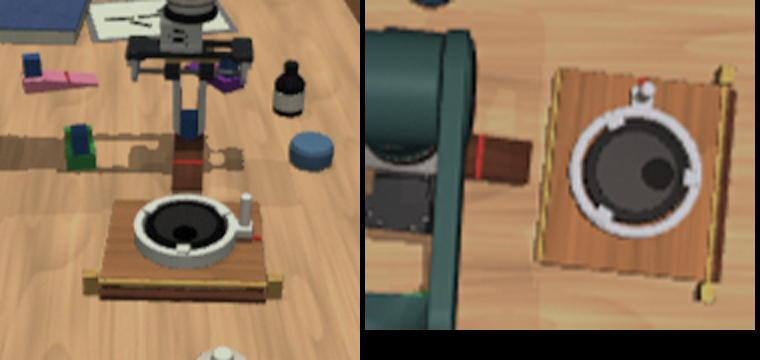

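{"op": "arm_command", "data": {
  "plan": [
    [0,0,0,-0.015,0],
    [0,0,0,-0.024,0],
    [0,0,0,-0.0245,0],
    [0,0,0,-0.0245,0]
  ]
}}

```text
time: 11.5
tool_pos: [0.5771, 0.0367, 0.0305]
ee_rot: [-3.141, 0.001, -0.096]
wrist_force: [-0.7, 0.6, -0.2]
width: 0.024
```

```bash
python3 - <<'E'
from h import *
o,s=snap('wrist','w9.png'); print(o['time'],o['tool_pos'],o['ee_rot'],o['wrist_force'],o['width'])
a=s['image'][220:420,180:380,::-1]
cv2.imwrite('pics/c9.png',cv2.resize(a,None,fx=3,fy=3,interpolation=2))
E
```

```text
11.5 [0.57714164 0.0367284  0.03045955] [-3.14146298e+00  6.84639150e-04 -9.58136766e-02] [-0.73780412  0.5922086  -0.22826699] 0.02400737701549882
```

View pics/c9.png

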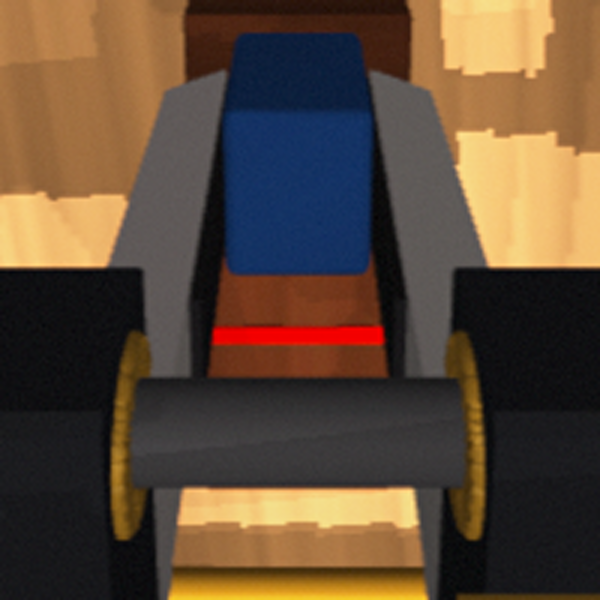

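```bash
python3 - <<'E'
from h import *
s=load('w9.png'); print('lip outer edge',at(s,280,410,.016),'red',at(s,279.5,332,.014), 'redL/R',at(s,251,332,.014),at(s,308,332,.014),s['position'])
print(at(s,237,411.5,.016),at(s,322,409.5,.016))
E
```

```text
lip outer edge [ 0.56586867 -0.08528962  0.016     ] red [ 0.57151624 -0.02280923  0.014     ] redL/R [ 0.55279705 -0.02102146  0.014     ] [ 0.59023022 -0.0245965   0.014     ] [0.5850573  0.11875365 0.20818692]
[ 0.53547557 -0.08374462  0.016     ] [ 0.59539837 -0.08764901  0.016     ]
```

{"op": "arm_command", "data": {
  "plan": [
    [0,-0.001,-0.01,0,0],
    [0,-0.002,-0.02,0,0],
    [0,-0.003,-0.03,0,0],
    [0,-0.0035,-0.037,0,0],
    [0,-0.0035,-0.037,0,0]
  ]
}}

```text
time: 12.18
tool_pos: [0.574, -0.0017, 0.031]
ee_rot: [3.142, -0.0, -0.098]
wrist_force: [0.3, 0.0, -0.4]
width: 0.0237
```

{"op": "arm_command", "data": {
  "plan": [
    [0,-0.0002,-0.002,0,0],
    [0,-0.0002,-0.002,0,0]
  ]
}}

```text
time: 12.42
tool_pos: [0.5738, -0.0027, 0.031]
ee_rot: [-3.142, -0.0, -0.096]
wrist_force: [0.0, -0.5, -1.2]
width: 0.0236
```

{"op": "arm_command", "data": {
  "plan": [
    [0,-0.0002,-0.002,0,0],
    [0,-0.0002,-0.002,0,0]
  ]
}}

```text
time: 12.68
tool_pos: [0.5736, -0.0049, 0.031]
ee_rot: [3.142, -0.0, -0.096]
wrist_force: [-0.6, 0.1, -0.6]
width: 0.0237
```

{"op": "arm_command", "data": {
  "plan": [
    [0,-0.0002,-0.002,0,0],
    [0,-0.0002,-0.002,0,0]
  ]
}}

```text
time: 12.92
tool_pos: [0.5734, -0.0068, 0.0308]
ee_rot: [-3.141, 0.0, -0.097]
wrist_force: [0.2, 0.2, -1.1]
width: 0.0241
```

{"op": "arm_command", "data": {
  "plan": [
    [0,-0.0002,-0.002,0,0],
    [0,-0.0002,-0.002,0,0]
  ]
}}

```text
time: 13.18
tool_pos: [0.5731, -0.0082, 0.0308]
ee_rot: [-3.14, 0.0, -0.097]
wrist_force: [0.6, 2.1, -2.0]
width: 0.0241
```

{"op": "arm_command", "data": {
  "plan": [
    [0,-0.0003,-0.003,0,0],
    [0,-0.0006,-0.006,0,0],
    [0,-0.0009,-0.009,0,0],
    [0,-0.0012,-0.012,0,0],
    [0,-0.0015,-0.015,0,0],
    [0,-0.0018,-0.018,0,0],
    [0,-0.0018,-0.018,0,0]
  ]
}}

```text
time: 14.05
tool_pos: [0.5716, -0.0251, 0.0311]
ee_rot: [-3.138, -0.0, -0.096]
wrist_force: [0.9, 5.9, -1.2]
width: 0.0242
```

```bash
cat > look.py <<'E'
import sys
from h import *
k=sys.argv[1]
for n in ['side','wrist']:
  o,s=snap(n,n+k+'.png')
print(o['time'],o['tool_pos'],o['ee_rot'],o['wrist_force'],o['width'])
b=cv2.imread(f'pics/side{k}.png')[190:300,200:325];c=cv2.imread(f'pics/wrist{k}.png')[220:420,195:365]
b=cv2.resize(b,None,fx=3.4,fy=3.4,interpolation=2);c=cv2.resize(c,None,fx=2.1,fy=2.1,interpolation=2)
m=np.zeros((430,790,3),np.uint8);m[:b.shape[0],:b.shape[1]]=b;m[:c.shape[0],430:430+c.shape[1]]=c;cv2.imwrite(f'pics/m{k}.png',m)
E
python3 look.py 10
```

```text
14.1 [ 0.57158139 -0.02504481  0.03105811] [-3.13816274e+00 -2.20400937e-04 -9.61489245e-02] [ 0.50443194  5.43131723 -1.65378197] 0.0237011432841265
```

View pics/m10.png

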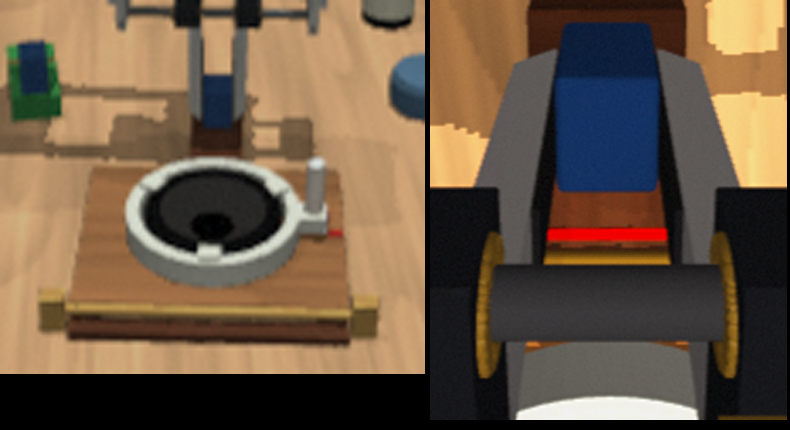

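```bash
python3 - <<'E'
from h import *
s=load('wrist10.png'); d=np.array([.0958,.9954])
a=cv2.cvtColor(s['image'],cv2.COLOR_RGB2HSV)
for r in range(322,350): print(r,s['image'][r,280])
for v in (338,340): 
  l=at(s,280,v,.020);print(l,(at(s,280,331.5,.014)[:2]-l[:2])@d)
E
```

```text
322 [125  62  28]
323 [124  61  31]
324 [125  61  29]
325 [126  58  32]
326 [124  58  30]
327 [118  55  29]
328 [127  23  10]
329 [231   0   0]
330 [243   0   0]
331 [242   0   0]
332 [242   0   0]
333 [241   0   0]
334 [176  27   9]
335 [126  58  29]
336 [118  55  26]
337 [76 35 20]
338 [66 32 15]
339 [69 42 14]
340 [80 54 14]
341 [107  74  20]
342 [138  93  20]
343 [168 115  24]
344 [186 127  25]
345 [158 107  31]
346 [48 37 31]
347 [22 25 27]
348 [32 29 31]
349 [33 32 34]
[ 0.56622741 -0.08498846  0.02      ] 0.0005188711953204285
[ 0.56608305 -0.08649238  0.02      ] 0.002029702615895399
```

{"op": "arm_command", "data": {
  "plan": [
    [0,-0.0003,-0.003,0,0],
    [0,-0.0006,-0.006,0,0],
    [0,-0.0009,-0.0085,0,0],
    [0,-0.0009,-0.0085,0,0],
    [0,-0.0009,-0.0085,0,0]
  ]
}}

```text
time: 14.78
tool_pos: [0.5706, -0.0336, 0.031]
ee_rot: [-3.138, -0.0, -0.096]
wrist_force: [0.8, 4.9, -3.0]
width: 0.0238
```

```bash
python3 look.py 11
```

```text
14.825 [ 0.57062041 -0.03356711  0.03096374] [-3.13833806e+00  4.40333326e-06 -9.60378130e-02] [ 1.39129052  5.87221677 -1.37026572] 0.023688415354208032
```

View pics/m11.png

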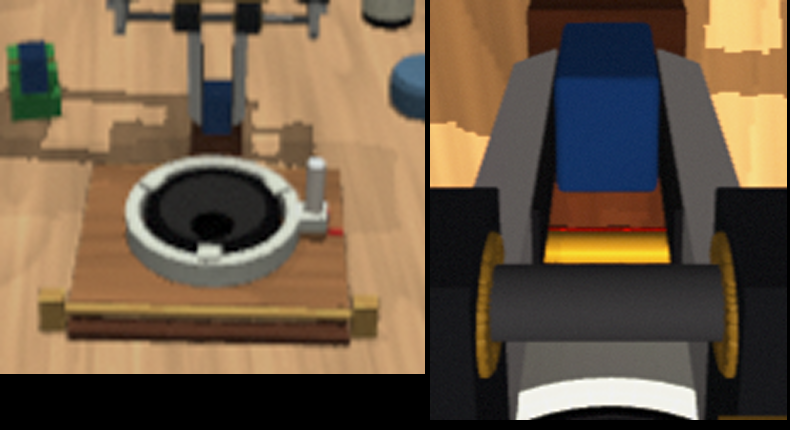

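{"op": "arm_command", "data": {
  "plan": [
    [0,-0.0001,-0.001,0,0],
    [0,-0.0001,-0.001,0,0],
    [0,-0.0001,-0.001,0,0],
    [0,-0.0001,-0.001,0,0]
  ]
}}

```text
time: 15.38
tool_pos: [0.5705, -0.0343, 0.031]
ee_rot: [-3.138, -0.0, -0.096]
wrist_force: [1.3, 6.4, -1.3]
width: 0.0238
```

```bash
python3 look.py 12; python3 - <<'E'
from h import *
s=load('wrist12.png')
for r in range(324,350): print(r,s['image'][r,280],end=' ')
a=load('side8.png');b=load('side12.png')
A=a['image'][215:300,205:320];B=b['image'][215:300,205:320]
cv2.imwrite('pics/c12.png',cv2.resize(np.vstack([A,B])[:,:,::-1],None,fx=3.5,fy=3.5,interpolation=2))
E
```

```text
15.425 [ 0.57054062 -0.03429432  0.03100105] [-3.13786859e+00 -4.20689112e-05 -9.59948817e-02] [ 1.54227458  6.53370908 -1.87258163] 0.023786400689285496
324 [125  60  26] 325 [126  59  30] 326 [118  55  29] 327 [80 36 22] 328 [81 21 10] 329 [81 40 14] 330 [89 59 16] 331 [115  77  17] 332 [149 101  23] 333 [176 121  24] 334 [196 137  25] 335 [212 149  29] 336 [228 162  32] 337 [237 177  35] 338 [246 197  45] 339 [245 219  47] 340 [245 217  44] 341 [245 202  39] 342 [244 191  38] 343 [242 179  38] 344 [114  69  22] 345 [70 40 26] 346 [30 25 28] 347 [26 26 27] 348 [34 33 33] 349 [36 35 36]
```

View pics/m12.png

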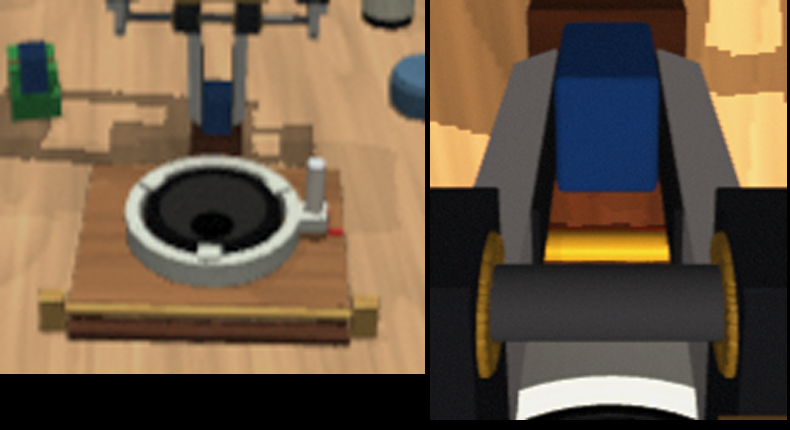

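View pics/c12.png

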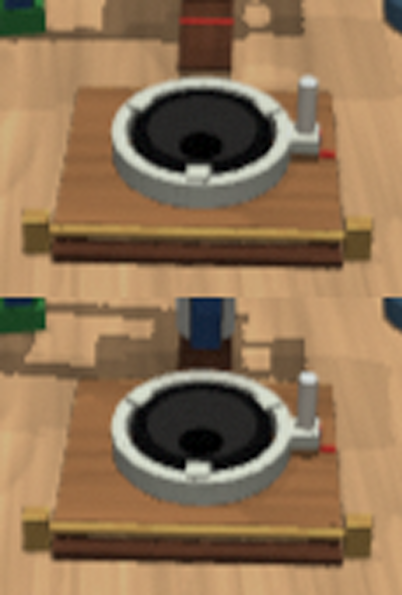

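{"op": "arm_command", "data": {
  "plan": [
    [0,0,0,0,0],
    [0,0,0,0,0],
    [0,0,0,0,0],
    [0,0,0,0,0]
  ]
}}

```text
time: 15.98
tool_pos: [0.5705, -0.0343, 0.031]
ee_rot: [-3.138, -0.0, -0.096]
wrist_force: [0.5, 6.8, -1.8]
width: 0.0236
```

```bash
python3 - <<'E'
from h import *
print(robot.close_job()); o=robot.get_obs(); print(o['time'],o['tool_pos'],o['wrist_force'],o['width'])
E
```

```text
the job is handed in; nothing more can be done
None
the job is handed in; nothing more can be done
```

The job is handed in, at about 16 s of the allowed 53 s. The collar is locked, and the wedge is under the brass lip with the blue grip still held.

- **Collar:** I gripped the white pin and turned the collar clockwise about 40° until the pin stood at the red locked mark. The wrist picture showed it about 0.4° short, so I added a final 0.5° before letting go. The pin and mark lined up in the wrist and side pictures afterwards.
- **Wedge:** I took the brown wedge by its blue grip, carried it just above the table, set it flat and pushed it thin end first under the lip. The wedge first touched the lip with the tool at y ≈ -0.0075 m, and I pushed on to -0.0343 m. That is 26.8 mm at 1 in 5, or about 5.4 mm of lift.
- **Last checks:**
  - The red line is just hidden under the lip bar, within about 1 mm of its axis.
  - The push held steady at about 6–7 N with the 24 mm grip closed on the block.
  - The hand was clear of the tray and collar, and I did not touch the other things on the table.
- **What disagreed or stayed unmeasured:** The top and wrist cameras differed by up to about 5 to 9 mm on some points, mainly the collar ring. For the final alignment I relied on the wrist pictures and the first-contact force. The lift itself comes from that geometry, because the tilt was too small to read in the side view.

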